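# Slide the egg tray through the gap between two mugs

## Task

Push the tray of eggs along the worktop, end first, through the narrow gap between the plain mug and the spotted mug, towards the kettle side, until the whole tray has come out past both mugs, and leave it flat there, less than a hand's width beyond them, straight behind the gap and in line with it. Only push it, gently, with the fingers: do not pick it up or tip it, and do not press it or the robot hard against the mugs. Leave the onion, the lemon, the spice jar, the teaspoon and the cutlery pot where they are.

Things in the scene. Friction and masses are not known exactly. Their poses are not given: they have to be found in the camera images.
- tray_center (a point): Centre of the tray of six eggs (clear plastic, 2 rows of 3), 32 mm above the worktop. A loose block 160 mm long (x) by 108 mm wide (y) by 64 mm high (z), 0.3 to 0.6 kg, its sides flat and upright to push on. It starts on the right of the mugs, up to 15 degrees askew and 25 to 60 mm too far from the robot for the gap. The sink's drainer on the right is 7 mm higher. Push 30 to 50 mm above the worktop: the hand then clears the mugs.
- near_mug: Plain cream mug, 94 mm high, fixed, the nearer to the robot. Its round body is centred at [1, 16.5] mm in its own x, y (see near_mug_axis); the handle points along its -y, towards the robot. Its +y points to the other mug's centre, its -x is the way the tray must pass (the robot's left, world +y, within 9 degrees). The near side of the gap lies at its y = +58 mm.
- near_mug_axis (a point): Point on the axis of the plain mug's round body (41.5 mm radius), at the worktop.
- far_mug_axis (a point): Point on the axis of the white mug with dark spots (80 mm across, 40 mm radius, 91 mm high), at the worktop; also fixed. Its handle points away from the gap and the robot. The gap between the round bodies is 116 to 122 mm wide at its narrowest.
- onion_center (a point): Centre of the red onion, 84 mm across and 82 mm high, a loose bystander.
- spice_jar_center (a point): Centre of the small spice jar with a white cap, 41 mm across and 105 mm high, a loose bystander.
- lemon_center (a point): Centre of the lemon, 78 x 55 x 56 mm, a loose bystander.
- teaspoon_center (a point): Middle of the steel teaspoon, 130 mm long, lying on the worktop near its front edge, a loose bystander.
- cutlery_pot_center (a point): Centre of the empty black cutlery pot, 74 x 59 mm and 103 mm high, a loose bystander.

How it is judged (in metres and radians):
On the way:
1. the tray is in the gap, half-way through between the mugs (x of tray_center in the frame of near_mug between -0.03 and 0.03 m and y of tray_center in the frame of near_mug between 0.1 and 0.138 m), for 0.1 s.
At the end, for the whole second after the job is handed in: The tray lies flat and at rest on the kettle side of the mugs, its rear end 0 to 90 mm past them, its centre within 40 mm of the line through the gap and its length within about 11 degrees of that line (x of tray_center in the frame of near_mug between -0.21 and -0.121 m and y of tray_center in the frame of near_mug between 0.079 and 0.159 m and angle between the x axis of tray_center and the x axis of near_mug, either way round below 0.2 rad and angle between tray_center's own z axis and vertical below 0.05 rad and height (world z) of tray_center below 0.037 m and linear speed of tray below 0.01 m/s); the robot touches nothing.
It fails at once if the tray is lifted off the worktop or tipped (height (world z) of tray_center above 0.044 m or angle between tray_center's own z axis and vertical above 0.12 rad).
It fails at once if the tray is pushed roughly (over 25 N) (contact force between any of the fingers, the arm and tray above 25 N).
It fails at once if the tray is forced against a mug (over 20 N) (contact force between tray and near_mug above 20 N or contact force between tray and far_mug above 20 N).
It fails at once if the robot knocks against a mug (over 10 N) (contact force between any of the fingers, the arm and near_mug above 10 N or contact force between any of the fingers, the arm and far_mug above 10 N).
It fails at once if a bystander is moved by more than 20 mm (distance of any of onion_center, spice_jar_center, lemon_center, cutlery_pot_center, teaspoon_center from where it was at the start of the episode above 0.02 m).
It also fails if it takes over 48 s, if anything falls off the work surface, if the arm or the gripper's body presses on something with over 40 N, if the wrist force passes 120 N, or if a joint passes its speed limit or range.

## Robot

A 6-joint arm with a two-finger parallel gripper is mounted at the origin on a cart in front of the work surface, level with it; the furniture and walls round the work are solid. World frame = base frame: x ahead of the robot, y to its left, z up, the work surface at z = 0. Lengths are in m, angles in degrees, forces in N, time in s.
With the tool pointing down it reaches from about 0.35 to 0.875 m from the base axis. Payload 4.2 kg.
Tool frame: the origin (TCP) lies midway between the tips of the shut fingers; the grasp point (between the pads) lies 19 mm behind it; z points along the fingers, y is the direction in which the jaws open and shut (so a half turn about z gives the same grasp; the last joint's range is limited). The gripper opens to 87 mm and grips with 3 to 60 N. Pads are 19 mm wide; open, the fingers measure 117 mm over their backs; the gripper's body (75 mm by 190 mm) begins 51 mm behind the grasp point.
Start: joints at [-48.381, 22.042, 0.453, 0, -68.411, -14.817], TCP at [0.282, -0.558, 0.223] pointing down, gripper open.
Joint ranges: [-179.83, 179.83], [-69.29, 118.12], [-61.27, 80.66], [-181.25, 117.63], [-171.15, -9.14], [-177.46, 177.46]. Speed limits (degrees/s): [159.86, 159.86, 180, 180, 180, 180].

## Interface

Orientations are given as a 3x3 rotation matrix whose columns are the frame's x, y, z axes.
In Python, from station import r gives the robot as it stands.
- The arm moves only by the tool servo_tool, never from a script. Its arguments are lists of equal length, an entry for each row: "slide": the shift along the world's x, y, z in units of 60 mm (1.0 is 60 mm), a list of three; "twist": the turn, a rotation vector about the world's x, y, z in units of 6 degrees (1.0 is 6 degrees), a list of three; "gripper": the closure, from 0 (fully open) to 1 (shut). In form: {"slide": [[x, y, z], ...], "twist": [[wx, wy, wz], ...], "gripper": [gripper, ...]}. A call has 1 to 12 rows; each row shifts and turns the commanded pose from where the row before left it; what a row does not reach is not made up. A row lasts 1/8 s, in which the tool goes at most 62.5 mm and 10.7 degrees, less where a joint would pass 70% of its speed; a pose out of reach is approached as far as the arm can. A call is refused whole if a number of a shift passes 1 or a number of a turn 1, either way. A call with a gripper value outside its range is refused whole. The fingers move at their own pace and stop on an object; the grip force is fixed at half the most. Time passes only in rows, so rows that do not move let the fingers close. It gives the time, the measured TCP pose, the force and the opening at its end, in the units of the state.
- r.sense(): the state, without advancing time (a new reading comes with each control period).
- r.capture(name): name is "scene" or "top" or "wrist"; returns a dict with "image" (480x640x3 uint8, blue, green, red), "intrinsics" (3x3 intrinsics, pixels), "R" (3x3) and "t" (3): a world point X has camera coordinates R X + t. Camera axes: x right, y down, z forward; pixel columns grow to the right and rows downward; lengths in m; the calibration is good to about 2 mm. A picture is of the moment at which its call begins. There is no depth.
- r.finish_job(): hands the job in, once; it reports no verdict.
The state is a dict: "time_s": time; "joints": joint angles; "joint_velocities": joint speeds; "effort": joint torques, N m; "tcp_pos": TCP position; "ee_rot": TCP orientation; "wrist_force": force on the tool from outside, world axes, zero at the start; "moment": the same for the moment, N m; "gripper_width": opening from 0.0 (shut) to 1.0 (fully open).
Only numpy, scipy, OpenCV 4.12 (cv2) and the standard library are available. Lean on these libraries where they do the work, as an engineer would, in place of code of your own. Each camera call takes 0.05 s, during which the arm holds its last target.

## Working session

There is one attempt and no reset: what is moved stays moved. The work goes in short steps, Python scripts to look and compute and a tool call to move; the robot and the scene stay as the last step left them, time stands still between calls to the robot, and variables do not carry over. Pictures are saved under pics/ and viewed, and the job is handed in when it is done.

Besides the shell and the picture viewer there is one more tool, called as name(argument=value, ...) on one line, values as JSON. servo_tool: Moves the arm, as the interface text tells. Its arguments: {"type":"object","properties":{"slide":{"type":"array","items":{"type":"array","items":{"type":"number"}}},"twist":{"type":"array","items":{"type":"array","items":{"type":"number"}}},"gripper":{"type":"array","items":{"type":"number"}}},"required":["slide","twist","gripper"]}

```bash
ls; mkdir -p pics
python3 - <<'E'
from station import r
import cv2,numpy as np
s=r.sense();print(s['time_s'],s['tcp_pos'],s['ee_rot'])
for n in("scene","top","wrist"):
    c=r.capture(n);cv2.imwrite(f'pics/{n}0.png',c['image']);np.savez(f'pics/{n}0.npz',**c)
    print(n,c['intrinsics'],c['R'],c['t'])
E
```

```text
pics
0.0 [ 0.28154399 -0.55731555  0.22145328] [[-8.92665594e-01 -4.50718308e-01 -1.06989314e-03]
 [-4.50719568e-01  8.92663549e-01  1.91277732e-03]
 [ 9.29308537e-05  2.18969227e-03 -9.99997598e-01]]
scene [[535.96160129   0.         310.14330275]
 [  0.         535.96160129 237.50108841]
 [  0.           0.           1.        ]] [[-0.75571432 -0.6546899  -0.01664348]
 [-0.39863075  0.48000928 -0.78146313]
 [ 0.51960504 -0.58392827 -0.62372941]] [0.40689793 0.26081494 0.84447818]
top [[526.47943163   0.         324.49546398]
 [  0.         526.47943163 242.85422834]
 [  0.           0.           1.        ]] [[-0.02092279 -0.99970176 -0.01259466]
 [-0.98844396  0.02257563 -0.14989626]
 [ 0.15013588  0.00931287 -0.98862151]] [0.00746879 0.52347916 1.10673628]
wrist [[339.71917241   0.         318.30080066]
 [  0.         339.71917241 241.46644978]
 [  0.           0.           1.        ]] [[-4.51494133e-01  8.92273934e-01  5.24175735e-04]
 [ 8.58279772e-01  4.34132194e-01  2.73651367e-01]
 [ 2.43944420e-01  1.24001876e-01 -9.61828807e-01]] [ 0.62412596 -0.0318481   0.39098766]
```

View pics/top0.png

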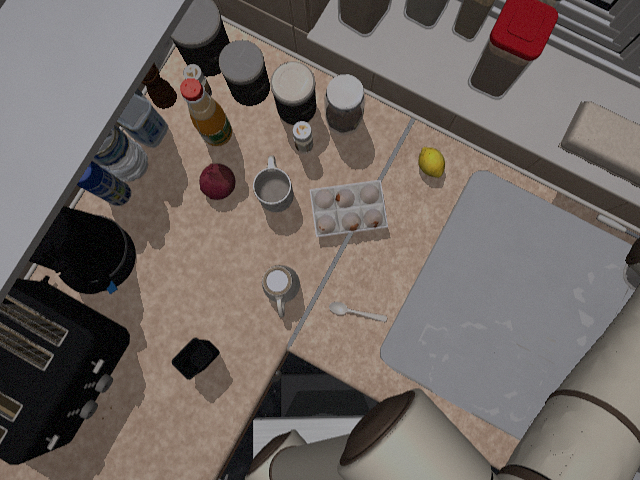

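View pics/scene0.png

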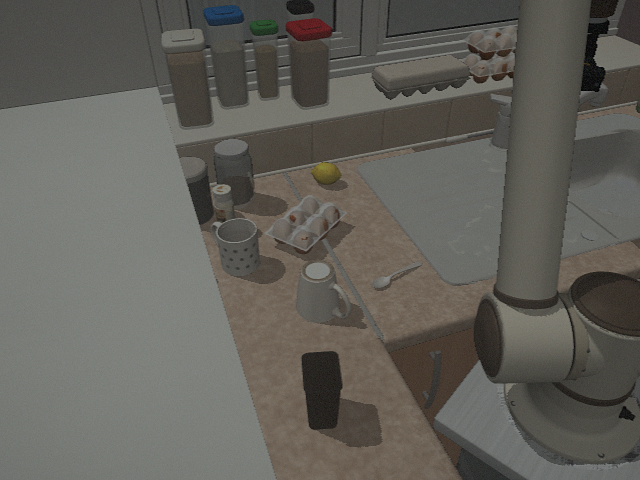

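View pics/wrist0.png

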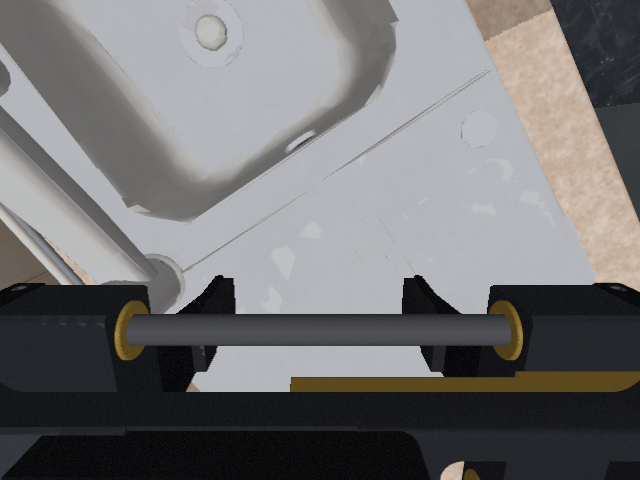

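The top view shows the tray at about (350,208), the spotted mug at about (273,188), the plain mug at about (280,283) and the onion at about (217,181). I'll zoom in next.

Run:
```python
import cv2
a=cv2.imread('pics/top0.png')[140:330,230:410];cv2.imwrite('pics/topz.png',cv2.resize(a,None,fx=3.1,fy=3.1,interpolation=cv2.INTER_CUBIC))
a=cv2.imread('pics/scene0.png')[170:330,200:400];cv2.imwrite('pics/scenez.png',cv2.resize(a,None,fx=3.5,fy=3.5,interpolation=cv2.INTER_CUBIC))
```

```text
(no output)
```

View pics/topz.png

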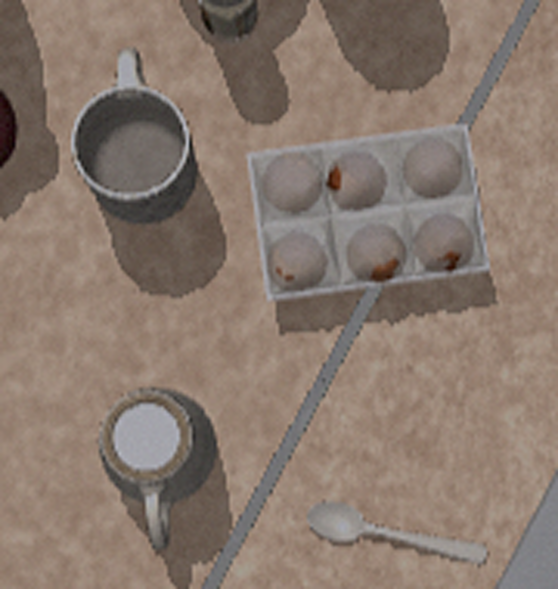

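View pics/scenez.png

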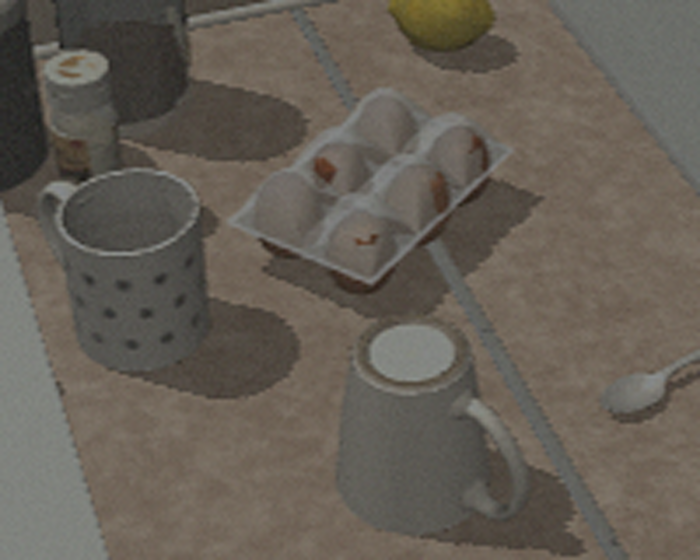

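```bash
cat > h.py <<'E'
import numpy as np,cv2
def ld(n): 
    d=np.load(f'pics/{n}.npz');return {k:d[k] for k in d}
def ray(c,p):
    d=c['R'].T@np.linalg.inv(c['intrinsics'])@np.array([p[0],p[1],1.]);return -c['R'].T@c['t'],d
def plane(c,p,z):
    o,d=ray(c,p);return o+d*(z-o[2])/d[2]
def tri(c1,p1,c2,p2):
    o1,d1=ray(c1,p1);o2,d2=ray(c2,p2)
    s=np.linalg.lstsq(np.c_[d1,-d2],o2-o1,rcond=None)[0]
    a,b=o1+d1*s[0],o2+d2*s[1];return (a+b)/2,np.linalg.norm(a-b)
def proj(c,X):
    q=c['intrinsics']@(c['R']@np.array(X)+c['t']);return q[:2]/q[2]
E
python3 - <<'E'
from h import *
np.set_printoptions(precision=4,suppress=True)
T=ld('top0');S=ld('scene0')
t=lambda u,v:(230+u/3.1-.34,140+v/3.1-.34)
s=lambda u,v:(200+u/3.5-.36,170+v/3.5-.36)
print('cams',ray(T,(0,0))[0],ray(S,(0,0))[0])
tc=[t(250,155),t(467,126),t(488,268),t(270,298)]
sc=[s(232,222),s(385,90),s(512,152),s(372,283)]
for a,b in zip(tc,sc):print('corner',tri(T,a,S,b))
for z in(.03,.04,.05,.064):
    P=[plane(T,a,z) for a in tc];print(z,[np.linalg.norm(P[i]-P[(i+1)%4]) for i in range(4)],np.mean(P,0))
m=plane(T,t(148,437),.094);f=plane(T,t(131,142),.091)
print('near',m,'far',f,np.linalg.norm(f-m)); 
print('tri near',tri(T,t(148,436),S,s(413,357)),'tri far',tri(T,t(131,142),S,s(130,214)))
for nm,p,z in(('onion',(217,181),.041),('jar',(302,130),.105),('lemon',(432,162),.028),('spoon0',(334,309),0),('spoon1',(386,319),0),('pot',(195,358),.1)):print(nm,plane(T,p,z))
E
```

```text
cams [ 0.3514 -0.0147  1.1727] [-0.0273  0.6343  0.7373]
corner (array([0.6437, 0.0242, 0.0328]), np.float64(0.0030796730202825354))
corner (array([ 0.6573, -0.1318,  0.0426]), np.float64(0.006170311779971156))
corner (array([ 0.5576, -0.1431,  0.0316]), np.float64(0.0027657280562709764))
corner (array([0.5399, 0.0122, 0.032 ]), np.float64(0.00200095672520864))
0.03 [np.float64(0.1576634622843415), np.float64(0.10481176934145263), np.float64(0.15635059436714033), np.float64(0.10532385615389572)] [ 0.6023 -0.059   0.03  ]
0.04 [np.float64(0.1562837232182215), np.float64(0.10389454419204709), np.float64(0.154982344425563), np.float64(0.10440214964799739)] [ 0.6001 -0.0586  0.04  ]
0.05 [np.float64(0.1549039841521015), np.float64(0.10297731904264146), np.float64(0.1536140944839857), np.float64(0.10348044314209916)] [ 0.5979 -0.0582  0.05  ]
0.064 [np.float64(0.15297234945953347), np.float64(0.10169320383347354), np.float64(0.15169854456577747), np.float64(0.10219005403384146)] [ 0.5948 -0.0577  0.064 ]
near [0.439  0.0938 0.094 ] far [0.641  0.1042 0.091 ] 0.20226601132307245
tri near (array([0.4391, 0.0936, 0.089 ]), np.float64(0.0023878711300455314)) tri far (array([0.6408, 0.1037, 0.088 ]), np.float64(0.0026470007107741744))
onion [0.6676 0.2317 0.041 ]
jar [0.7568 0.038  0.105 ]
lemon [ 0.7034 -0.2491  0.028 ]
spoon0 [ 0.3812 -0.0215  0.    ]
spoon1 [ 0.3569 -0.1354  0.    ]
pot [0.2873 0.2594 0.1   ]
```

servo_tool(slide=[[0.553,0.684,0],[0.553,0.684,0],[0.553,0.684,0],[0.553,0.684,0],[0.553,0.684,0],[0.553,0.684,0],[0.553,0.684,0],[0.553,0.684,0],[0.553,0.684,0],[0.553,0.684,0],[0.553,0.684,0],[0.553,0.684,0]], twist=[[0,0,-0.333],[0,0,-0.333],[0,0,-0.333],[0,0,-0.333],[0,0,-0.333],[0,0,-0.333],[0,0,-0.333],[0,0,-0.333],[0,0,-0.333],[0,0,-0.333],[0,0,-0.333],[0,0,-0.333]], gripper=[0,0,0,0,0,0,0,0,0,0,0,0])

```text
time_s: 1.65
tcp_pos: [0.6807, -0.0639, 0.2222]
ee_rot: [[-0.999, -0.048, -0.001], [-0.048, 0.999, -0.0], [0.001, 0.0, -1.0]]
wrist_force: [-0.1, -0.3, -0.0]
gripper_width: 1.002
```

servo_tool(slide=[[0,0,-0.5],[0,0,-0.5],[0,0,-0.5],[0,0,-0.3],[0,0,0]], twist=[[0,0,0],[0,0,0],[0,0,0],[0,0,0],[0,0,0]], gripper=[0,0,0,0,0])

```text
time_s: 2.28
tcp_pos: [0.6792, -0.0655, 0.1129]
ee_rot: [[-0.999, -0.049, -0.003], [-0.049, 0.999, -0.0], [0.003, -0.0, -1.0]]
wrist_force: [-0.2, 0.2, 0.1]
gripper_width: 1.0
```

Run:
```python
from station import r
import cv2,numpy as np
a=[]
for n in("wrist","scene"):
    c=r.capture(n);a.append(c['image'])
b=np.vstack(a);cv2.imwrite('pics/a1.png',cv2.resize(b,(400,600),interpolation=cv2.INTER_AREA))
```

```text
(no output)
```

View pics/a1.png

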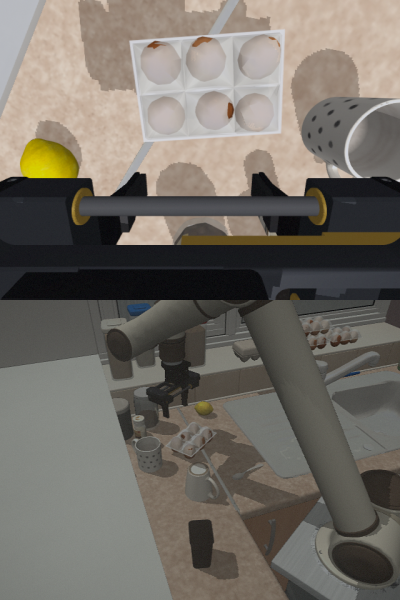

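The wrist view shows the tray centred between the fingers. The lemon at (50,165) and the mug at (370,140) are clear of the hand, so I'll descend.

servo_tool(slide=[[0,0,-0.3],[0,0,-0.3],[0,0,-0.3],[0,0,-0.3],[0,0,0],[0,0,0]], twist=[[0,0,0],[0,0,0],[0,0,0],[0,0,0],[0,0,0],[0,0,0]], gripper=[0,0,0,0,0,0])

```text
time_s: 3.12
tcp_pos: [0.6805, -0.0654, 0.0428]
ee_rot: [[-0.999, -0.05, 0.001], [-0.05, 0.999, -0.0], [-0.001, -0.0, -1.0]]
wrist_force: [0.5, -1.0, -0.1]
gripper_width: 1.0
```

Run:
```python
from station import r
import cv2,numpy as np
c=r.capture("wrist");cv2.imwrite('pics/a2.png',c['image'])
```

```text
(no output)
```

View pics/a2.png

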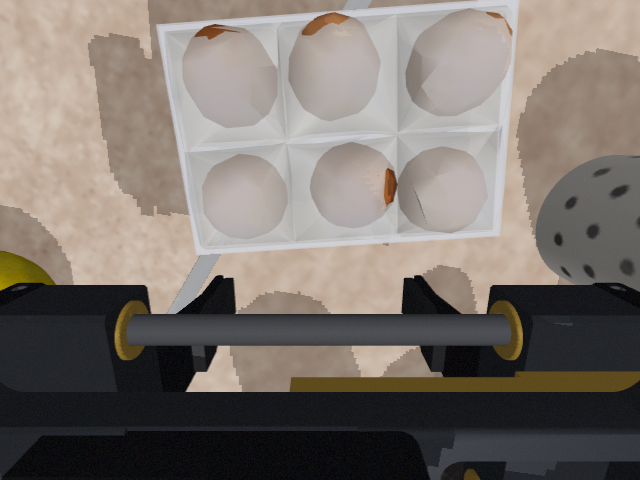

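servo_tool(slide=[[-0.08,-0.004,0],[-0.08,-0.004,0],[-0.08,-0.004,0],[-0.08,-0.004,0],[-0.08,-0.004,0],[-0.08,-0.004,0],[-0.08,-0.004,0],[-0.08,-0.004,0]], twist=[[0,0,0],[0,0,0],[0,0,0],[0,0,0],[0,0,0],[0,0,0],[0,0,0],[0,0,0]], gripper=[0,0,0,0,0,0,0,0])

```text
time_s: 4.18
tcp_pos: [0.6424, -0.067, 0.0432]
ee_rot: [[-0.999, -0.05, 0.003], [-0.05, 0.999, 0.0], [-0.003, 0.0, -1.0]]
wrist_force: [4.7, 0.5, 3.6]
gripper_width: 1.003
```

Run:
```python
from station import r
import cv2,numpy as np
c=r.capture("wrist");cv2.imwrite('pics/a3.png',c['image'])
```

```text
(no output)
```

View pics/a3.png

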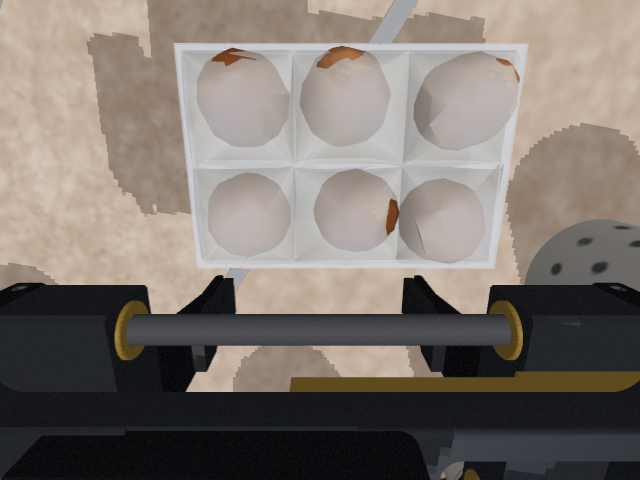

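servo_tool(slide=[[-0.075,-0.004,0],[-0.075,-0.004,0],[-0.075,-0.004,0],[-0.075,-0.004,0],[-0.075,-0.004,0],[-0.075,-0.004,0],[0,0,0]], twist=[[0,0,0],[0,0,0],[0,0,0],[0,0,0],[0,0,0],[0,0,0],[0,0,0]], gripper=[0,0,0,0,0,0,0])

```text
time_s: 5.1
tcp_pos: [0.6148, -0.0686, 0.043]
ee_rot: [[-0.999, -0.049, 0.001], [-0.049, 0.999, 0.0], [-0.001, 0.0, -1.0]]
wrist_force: [3.3, 0.5, 3.1]
gripper_width: 1.0
```

Run:
```python
from station import r
import cv2,numpy as np
for n in("wrist","top"):
    c=r.capture(n);cv2.imwrite(f'pics/{n}4.png',c['image']);np.savez(f'pics/{n}4.npz',**c)
```

```text
(no output)
```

View pics/wrist4.png

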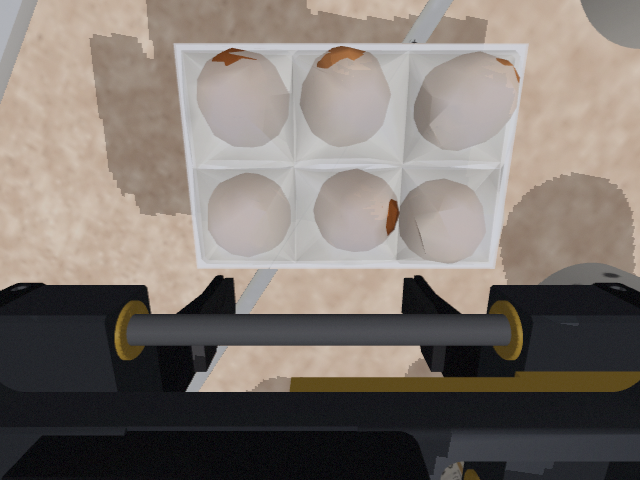

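View pics/top4.png

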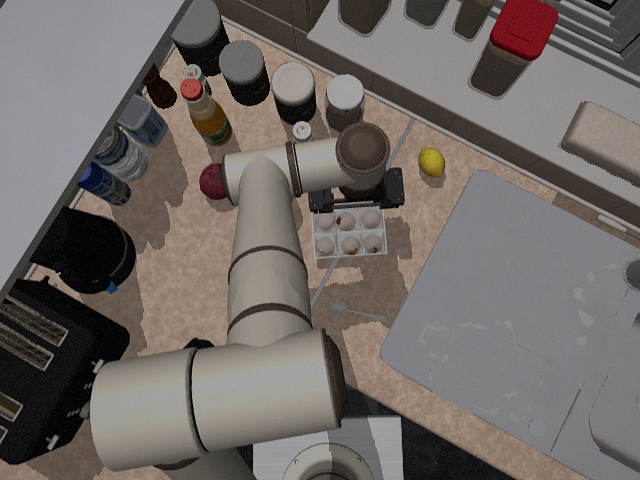

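```bash
cat >> h.py <<'E'
n_ax=np.array([.439,.0938]);f_ax=np.array([.641,.1042])
y=(f_ax-n_ax)/np.linalg.norm(f_ax-n_ax);u=np.array([-y[1],y[0]]);gap=n_ax+y*(.0415+.0595)
def sw(p): d=np.array(p)[:2]-gap;return np.array([d@u,d@y])
E
python3 - <<'E'
from h import *
np.set_printoptions(precision=4,suppress=True)
W=ld('wrist4')
for z in(.027,.032,.037):
    P=[plane(W,p,z) for p in((176,44),(526,44),(495,267),(198,268))]
    print(z,[round(np.linalg.norm(P[i]-P[(i+1)%4]),4) for i in range(4)],np.mean(P,0),'sw',sw(np.mean(P,0)),'ang',[np.degrees(np.arctan2(*(sw(P[i])-sw(P[j]))[::-1])) for i,j in((1,0),(2,3))])
print('tcp',sw((.6148,-.0686)))
E
```

```text
0.027 [np.float64(0.1643), np.float64(0.1112), np.float64(0.1662), np.float64(0.1119)] [ 0.5485 -0.0566  0.027 ] sw [-0.1559  0.0006] ang [np.float64(0.09397914741943365), np.float64(-0.15499947332817338)]
0.032 [np.float64(0.1597), np.float64(0.1081), np.float64(0.1616), np.float64(0.1088)] [ 0.5482 -0.0571  0.032 ] sw [-0.1563  0.0003] ang [np.float64(0.09397914741943474), np.float64(-0.1549994733281563)]
0.037 [np.float64(0.1551), np.float64(0.105), np.float64(0.1569), np.float64(0.1057)] [ 0.5479 -0.0575  0.037 ] sw [-0.1567 -0.    ] ang [np.float64(0.0939791474194564), np.float64(-0.1549994733281762)]
tcp [-0.1712  0.0662]
```

servo_tool(slide=[[0.2,0,0],[0.2,0,0],[0,0,0.6],[0,0,0.6],[0,0,0.6],[-0.094,-0.112,0],[-0.094,-0.112,0],[-0.094,-0.112,0],[-0.094,-0.112,0],[-0.094,-0.112,0],[-0.094,-0.112,0],[-0.094,-0.112,0]], twist=[[0,0,0],[0,0,0],[0,0,0],[0,0,0],[0,0,0],[0,0,1],[0,0,1],[0,0,1],[0,0,1],[0,0,1],[0,0,1],[0,0,1]], gripper=[0,0,0,0,0,0.37,0.37,0.37,0.37,0.37,0.37,0.37])

```text
time_s: 6.7
tcp_pos: [0.5981, -0.116, 0.1493]
ee_rot: [[-0.707, -0.707, -0.004], [-0.707, 0.707, 0.0], [0.003, 0.003, -1.0]]
wrist_force: [-0.0, -0.7, 0.5]
gripper_width: 0.63
```

servo_tool(slide=[[-0.094,-0.112,0],[-0.094,-0.112,0],[-0.094,-0.112,0],[-0.094,-0.112,0],[-0.094,-0.112,0],[-0.094,-0.112,0],[-0.094,-0.112,0],[-0.094,-0.112,0],[0,0,0]], twist=[[0,0,1],[0,0,1],[0,0,1],[0,0,1],[0,0,1],[0,0,1],[0,0,1],[0,0,1],[0,0,0]], gripper=[0.37,0.37,0.37,0.37,0.37,0.37,0.37,0.37,0.37])

```text
time_s: 7.82
tcp_pos: [0.5532, -0.1698, 0.1496]
ee_rot: [[0.047, -0.999, -0.003], [-0.999, -0.047, 0.0], [-0.001, 0.003, -1.0]]
wrist_force: [-0.2, -0.7, -1.1]
gripper_width: 0.632
```

Run:
```python
from station import r
import cv2,numpy as np
from h import *
s=r.sense();print(s['joints'],s['tcp_pos'],sw(s['tcp_pos']))
for n in("wrist","top"):
    c=r.capture(n);cv2.imwrite(f'pics/{n}5.png',c['image']);np.savez(f'pics/{n}5.npz',**c)
cv2.imwrite('pics/both5.png',np.hstack([cv2.resize(cv2.imread('pics/wrist5.png'),(400,300)),cv2.resize(cv2.imread('pics/top5.png'),(400,300))]))
a=cv2.imread('pics/top5.png')[140:330,230:410];cv2.imwrite('pics/top5z.png',cv2.resize(a,None,fx=3.1,fy=3.1,interpolation=cv2.INTER_CUBIC))
```

```text
[-1.04785783e+00  2.12048696e+01 -1.20153844e+01 -2.46158214e-02
 -5.69603350e+01  3.75792216e+00] [ 0.55317513 -0.16983423  0.14964754] [-0.26915606 -0.00053119]
```

View pics/both5.png

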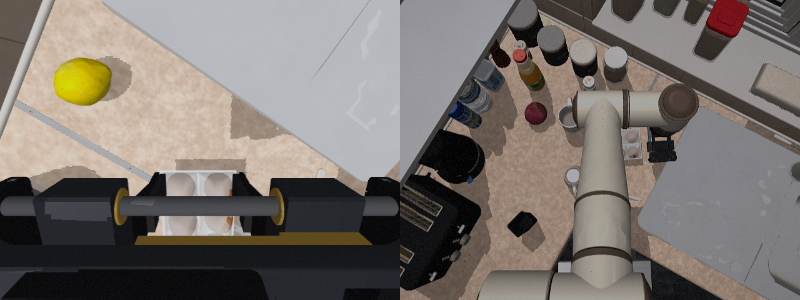

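View pics/top5z.png

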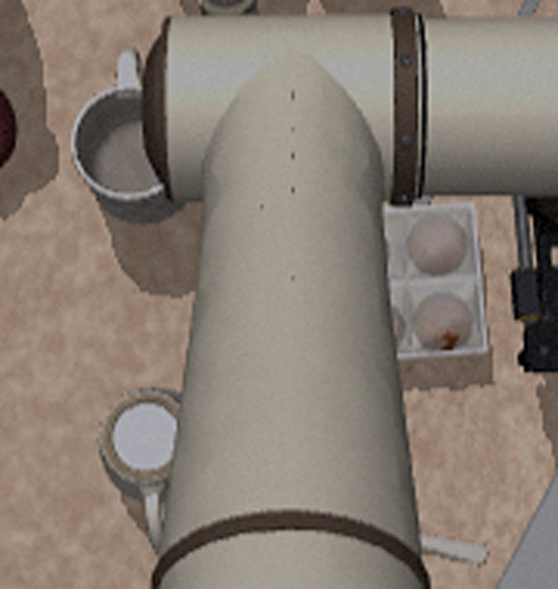

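Run:
```python
from h import *
T=ld('top5')
for z in(.2,.25,.3,.35,.4,.45,.5):print(z,plane(T,(445,165),z).round(3),'tube left end',plane(T,(277,175),z-.0).round(3),'kettle',plane(T,(125,250),min(z,.25)).round(3))
S=ld('scene0')
```

```text
0.2 [ 0.644 -0.238  0.2  ] tube left end [0.632 0.082 0.2  ] kettle [0.494 0.369 0.2  ]
0.25 [ 0.629 -0.227  0.25 ] tube left end [0.618 0.077 0.25 ] kettle [0.487 0.349 0.25 ]
0.3 [ 0.614 -0.215  0.3  ] tube left end [0.603 0.072 0.3  ] kettle [0.487 0.349 0.25 ]
0.35 [ 0.599 -0.204  0.35 ] tube left end [0.589 0.067 0.35 ] kettle [0.487 0.349 0.25 ]
0.4 [ 0.584 -0.192  0.4  ] tube left end [0.574 0.062 0.4  ] kettle [0.487 0.349 0.25 ]
0.45 [ 0.569 -0.181  0.45 ] tube left end [0.56  0.057 0.45 ] kettle [0.487 0.349 0.25 ]
0.5 [ 0.554 -0.169  0.5  ] tube left end [0.546 0.052 0.5  ] kettle [0.487 0.349 0.25 ]
```

servo_tool(slide=[[0,0,-0.45],[0,0,-0.45],[0,0,-0.45],[0,0,-0.45],[0,0,0],[-0.004,0.08,0],[-0.004,0.08,0],[-0.004,0.08,0],[-0.004,0.08,0],[-0.004,0.08,0],[-0.004,0.08,0]], twist=[[0,0,0],[0,0,0],[0,0,0],[0,0,0],[0,0,0],[0,0,0],[0,0,0],[0,0,0],[0,0,0],[0,0,0],[0,0,0]], gripper=[0.37,0.37,0.37,0.37,0.37,0.37,0.37,0.37,0.37,0.37,0.37])

```text
time_s: 9.3
tcp_pos: [0.5529, -0.1411, 0.043]
ee_rot: [[0.05, -0.999, 0.001], [-0.999, -0.05, -0.001], [0.001, -0.001, -1.0]]
wrist_force: [0.7, -4.3, 1.3]
gripper_width: 0.631
```

```bash
cat > look.py <<'E'
import sys
from station import r
from h import *
k=sys.argv[1]
s=r.sense();print(s['time_s'],s['tcp_pos'],'sw',sw(s['tcp_pos']),s['wrist_force'],s['joints'].round(1) if hasattr(s['joints'],'round') else s['joints'])
im=[]
for n in("wrist","top","scene"):
    c=r.capture(n);np.savez(f'pics/{n}{k}.npz',**c);im.append(c['image'])
z=cv2.resize(im[1][120:330,180:420],(440,385),interpolation=cv2.INTER_CUBIC)
b=np.zeros((600,800,3),np.uint8)
b[:270,:360]=cv2.resize(im[0],(360,270));b[:385,360:]=z;b[300:600,:360]=cv2.resize(im[2],(400,300))[:, :360]
cv2.imwrite(f'pics/look{k}.png',b)
E
python3 look.py 6
```

```text
9.3 [ 0.55289161 -0.14107197  0.04301283] sw [-0.24041727  0.00066453] [ 0.70959347 -4.29896496  1.30144946] [  2.   27.7 -19.9   0.1 -42.4   0.8]
```

View pics/look6.png

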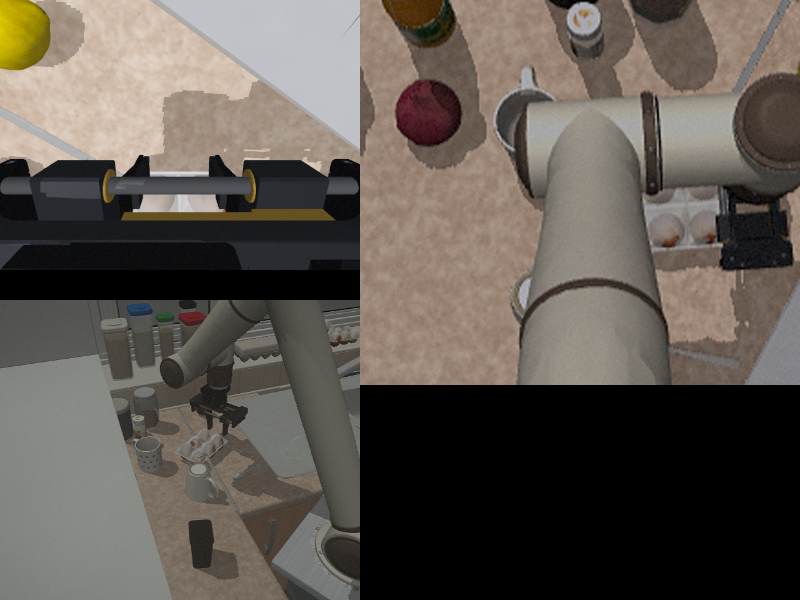

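servo_tool(slide=[[-0.005,0.09,0],[-0.005,0.09,0],[-0.005,0.09,0],[-0.005,0.09,0],[-0.005,0.09,0],[-0.005,0.09,0],[-0.005,0.09,0],[-0.005,0.09,0],[-0.005,0.09,0],[-0.005,0.09,0]], twist=[[0,0,0],[0,0,0],[0,0,0],[0,0,0],[0,0,0],[0,0,0],[0,0,0],[0,0,0],[0,0,0],[0,0,0]], gripper=[0.37,0.37,0.37,0.37,0.37,0.37,0.37,0.37,0.37,0.37])

```text
time_s: 10.7
tcp_pos: [0.5496, -0.0865, 0.0428]
ee_rot: [[0.05, -0.999, 0.0], [-0.999, -0.05, -0.0], [0.0, -0.0, -1.0]]
wrist_force: [0.3, -4.7, 2.2]
gripper_width: 0.631
```

```bash
sed -i 's#^cv2.imwrite#q=im[2][150:340,180:430];b[385:600,400:683]=cv2.resize(q,(283,215),interpolation=cv2.INTER_CUBIC);cv2.imwrite(f"pics/scz{k}.png",cv2.resize(q,None,fx=3.1,fy=3.1,interpolation=cv2.INTER_CUBIC))\ncv2.imwrite#' look.py; python3 look.py 7
```

```text
10.7 [ 0.54955245 -0.08647501  0.04276394] sw [-1.85720831e-01  1.37008070e-04] [ 0.32403047 -4.71839914  2.21018722] [  7.8  26.7 -21.9   0.  -41.4  -4.9]
```

View pics/look7.png

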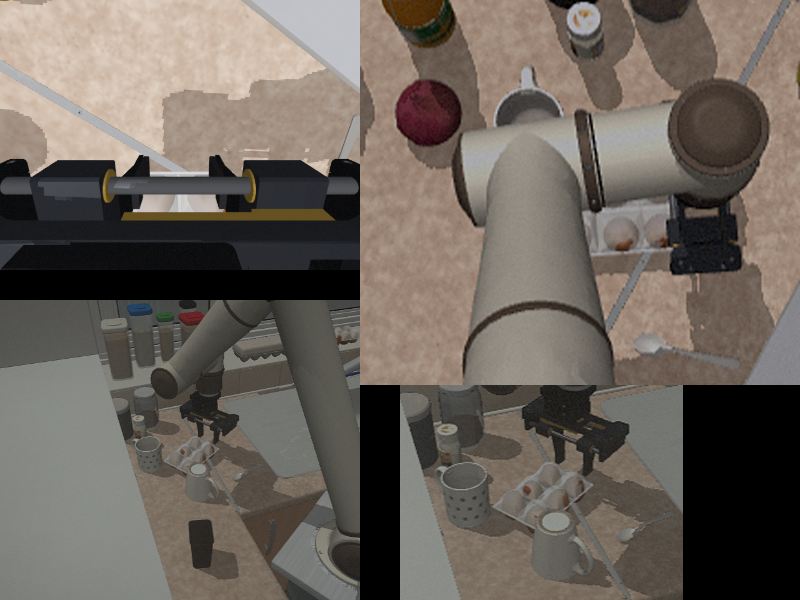

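View pics/scz7.png

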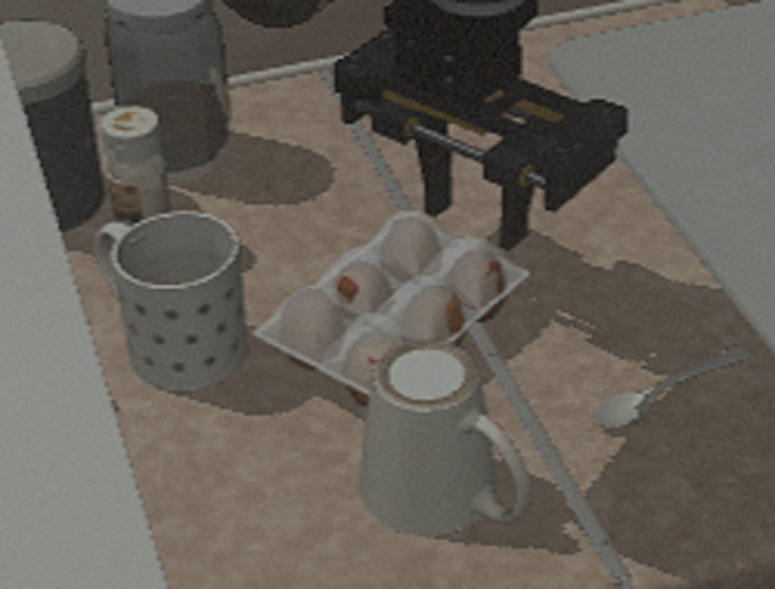

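Run:
```python
from h import *
S=ld('scene7');g=lambda a,b:(180+a/3.1-.34,150+b/3.1-.34)
for p in((258,333),(528,270),(408,212)):print(sw(plane(S,g(*p),.032)))
# calibration of scene vs top: mugs
print(sw(plane(S,g(177,250),.091)),sw(f_ax),sw(plane(S,g(428,376),.094)),sw(n_ax))
```

```text
[-0.01862153  0.05147344]
[-0.17816608 -0.05187582]
[-0.1817138   0.05431681]
[0.00058643 0.09776689] [1.27504843e-18 1.01267546e-01] [ 0.00208827 -0.10435593] [ 1.25861524e-18 -1.01000000e-01]
```

Run:
```python
from h import *
T0=ld('top0')['image'];T7=ld('top7')['image'];S=ld('scene0')['image']
f=lambda im,x,y,w,h,k:cv2.resize(im[y:y+h,x:x+w],None,fx=k,fy=k,interpolation=cv2.INTER_CUBIC)
b=np.hstack([f(T0,245,160,55,50,7),f(T0,255,258,50,50,7)]);cv2.imwrite('pics/m_top.png',b)
b=np.hstack([f(S,210,210,60,70,6),f(S,290,255,60,70,6)]);cv2.imwrite('pics/m_sc.png',b)
cv2.imwrite('pics/t7.png',f(T7,280,200,110,80,7))
```

```text
(no output)
```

View pics/m_top.png

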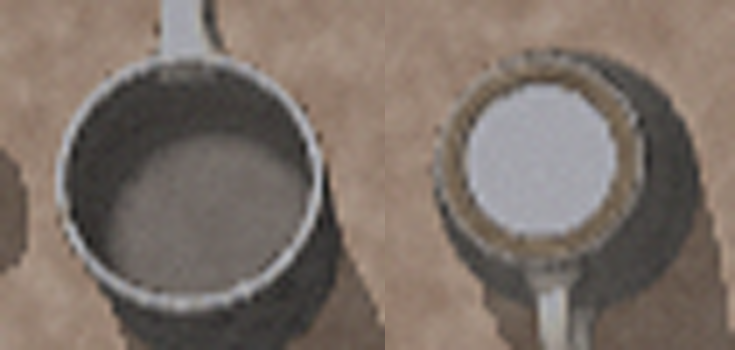

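View pics/m_sc.png

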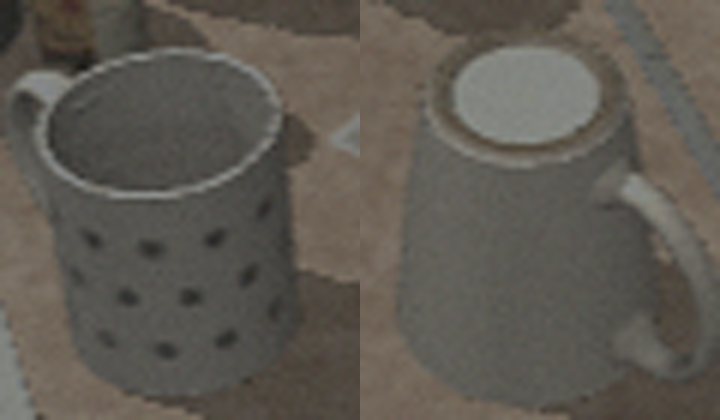

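View pics/t7.png

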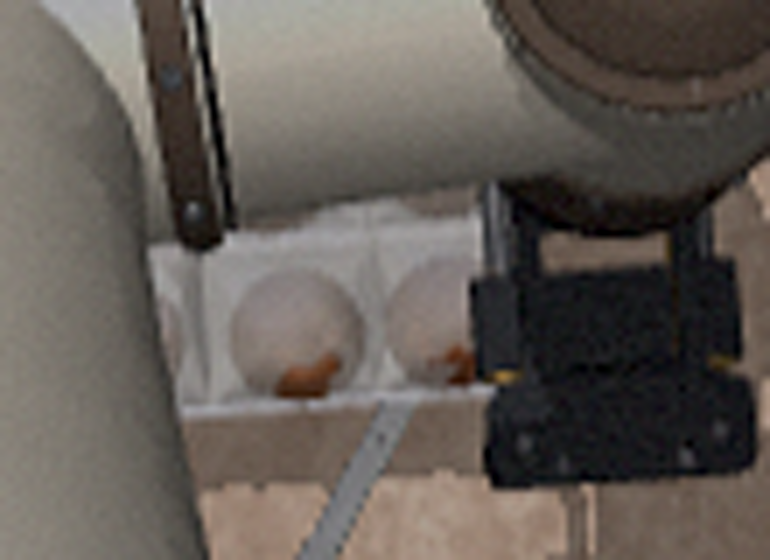

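Run:
```python
from h import *
np.set_printoptions(precision=4,suppress=True)
T=ld('top0');S=ld('scene0')
f=plane(T,(271.7,185.7),.091);n=plane(T,(276.9,280.3),.094);print('top',f,n,np.linalg.norm((f-n)[:2]))
f2=plane(S,(236.9,229.9),.091);n2=plane(S,(317.4,270.8),.094);print('scene',f2,n2,np.linalg.norm((f2-n2)[:2]))
print(tri(T,(271.7,185.7),S,(236.9,229.9)),tri(T,(276.9,280.3),S,(317.4,270.8)))
for p in((306,258.6),(348.1,255)):print('near edge',plane(T,p,.032),[sw(plane(T,p,z)) for z in(.027,.032,.037)])
for a in(f,n,f2,n2):print(sw(a))
```

```text
top [0.6405 0.1047 0.091 ] [0.4397 0.0948 0.094 ] 0.20102424493678128
scene [0.6382 0.1035 0.091 ] [0.4362 0.0958 0.094 ] 0.20212261262842282
(array([0.6396, 0.1039, 0.0909]), np.float64(0.002412446244955406)) (array([0.439 , 0.0944, 0.0917]), np.float64(0.002332898677436299))
near edge [0.4908 0.0372 0.032 ] [array([-0.059 , -0.0515]), array([-0.0592, -0.0522]), array([-0.0594, -0.0528])]
near edge [ 0.4967 -0.0549  0.032 ] [array([-0.1516, -0.0504]), array([-0.1514, -0.051 ]), array([-0.1512, -0.0517])]
[0.0005 0.1008]
[ 0.001  -0.1002]
[-0.0005  0.0985]
[ 0.0021 -0.1037]
```

servo_tool(slide=[[-0.008,0.09,0],[-0.008,0.09,0],[-0.008,0.09,0],[-0.008,0.09,0],[-0.008,0.09,0],[-0.008,0.09,0],[-0.008,0.09,0],[-0.005,0.09,0]], twist=[[0,0,0],[0,0,0],[0,0,0],[0,0,0],[0,0,0],[0,0,0],[0,0,0],[0,0,0]], gripper=[0.37,0.37,0.37,0.37,0.37,0.37,0.37,0.37])

```text
time_s: 11.85
tcp_pos: [0.5456, -0.0431, 0.0424]
ee_rot: [[0.049, -0.999, -0.001], [-0.999, -0.049, 0.0], [-0.0, 0.001, -1.0]]
wrist_force: [-0.6, -3.0, -1.0]
gripper_width: 0.629
```

```bash
python3 look.py 8
python3 - <<'E'
from h import *
T=ld('top8')['image']
cv2.imwrite('pics/t8.png',cv2.resize(T[190:285,240:370],None,fx=6,fy=6,interpolation=cv2.INTER_CUBIC))
E
```

```text
11.85 [ 0.54560239 -0.04308863  0.04236054] sw [-0.14218875 -0.00157703] [-0.57350292 -3.00578084 -0.9755419 ] [ 12.5  26.  -23.2  -0.  -40.8  -9.6]
```

View pics/t8.png

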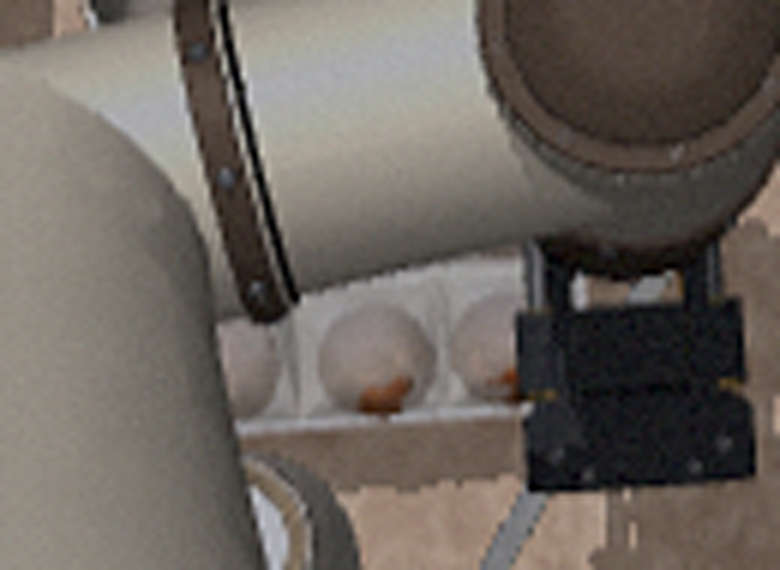

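View pics/scz8.png

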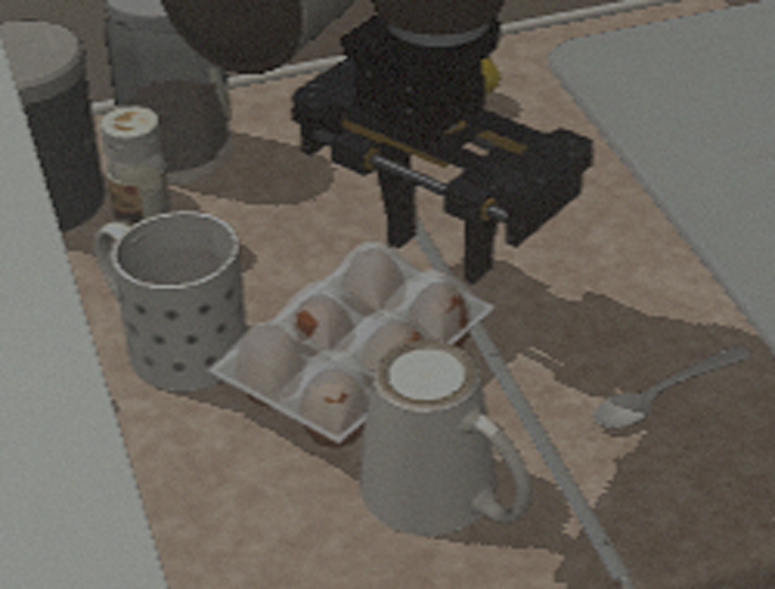

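Run:
```python
from h import *
np.set_printoptions(precision=4,suppress=True)
T=ld('top8');S=ld('scene8');g=lambda a,b:(180+a/3.1-.34,150+b/3.1-.34)
for p in((280.4,262.1),(326.3,257.1)):print('near edge',sw(plane(T,p,.032)))
for p in((212,371),(340,442),(493,303),(372,243)):print(sw(plane(S,g(*p),.032)))
```

```text
near edge [-0.003  -0.0557]
near edge [-0.1036 -0.0521]
[0.0266 0.0501]
[ 0.027  -0.0559]
[-0.1353 -0.0533]
[-0.1381  0.0522]
```

servo_tool(slide=[[-0.004,0.09,0],[-0.004,0.09,0],[-0.004,0.09,0],[-0.005,0.09,0],[-0.005,0.09,0],[-0.005,0.09,0],[-0.005,0.09,0],[-0.005,0.09,0]], twist=[[0,0,-0.05],[0,0,-0.05],[0,0,0],[0,0,0],[0,0,0],[0,0,0],[0,0,0],[0,0,0]], gripper=[0.37,0.37,0.37,0.37,0.37,0.37,0.37,0.37])

```text
time_s: 13.0
tcp_pos: [0.5436, 0.0001, 0.0425]
ee_rot: [[0.039, -0.999, -0.0], [-0.999, -0.039, 0.0], [-0.0, 0.0, -1.0]]
wrist_force: [0.4, -2.8, -1.7]
gripper_width: 0.626
```

```bash
python3 look.py 9
python3 - <<'E'
from h import *
T=ld('top9')['image']
cv2.imwrite('pics/t9.png',cv2.resize(T[190:285,230:360],None,fx=6,fy=6,interpolation=cv2.INTER_CUBIC))
E
```

```text
13.0 [5.43583602e-01 8.69395967e-05 4.25105960e-02] sw [-0.09896648 -0.00137318] [ 0.39520026 -2.84300832 -1.70813947] [ 17.1  25.7 -23.7  -0.  -40.6 -14.9]
```

View pics/t9.png

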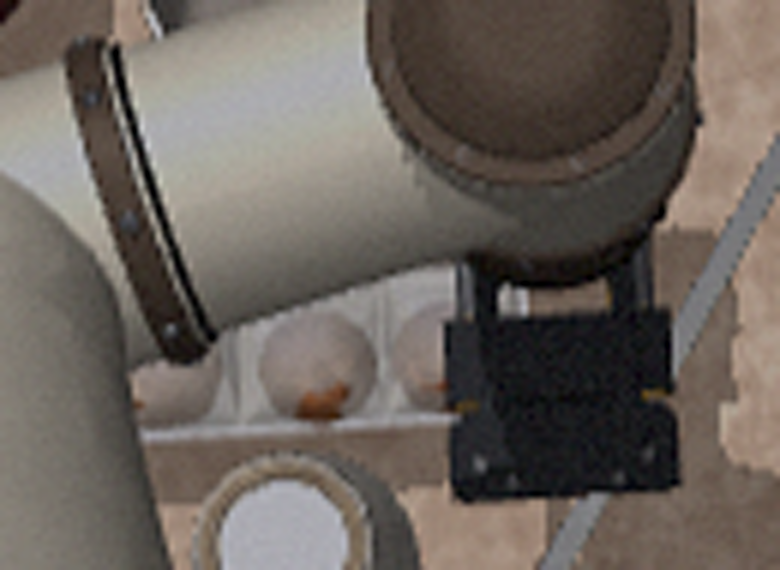

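View pics/scz9.png

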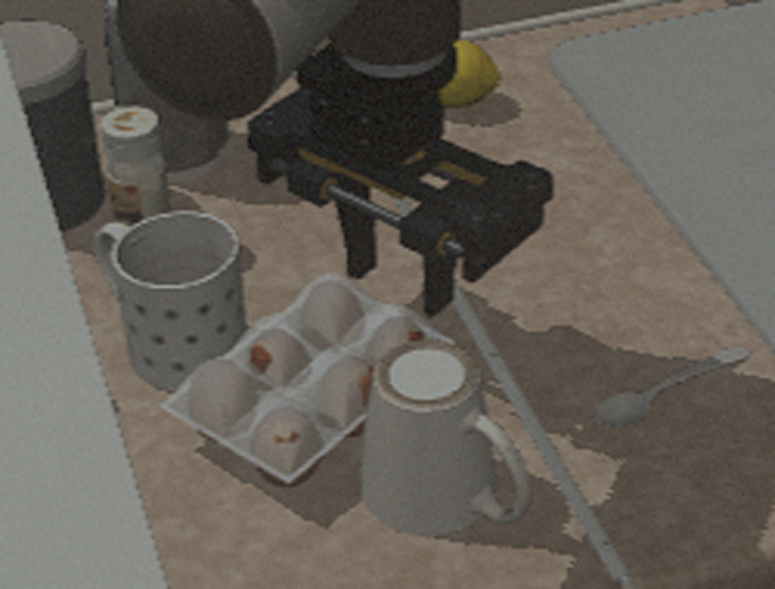

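Run:
```python
from h import *
np.set_printoptions(precision=4,suppress=True)
T=ld('top9');S=ld('scene9');g=lambda a,b:(180+a/3.1-.34,150+b/3.1-.34)
t=lambda a,b:(230+a/6-.4,190+b/6-.4)
for p in(t(145,442),t(445,414)):print('near edge',sw(plane(T,p,.032)))
for p in((162,405),(291,484),(332,274)):print(sw(plane(S,g(*p),.032)))
```

```text
near edge [ 0.0552 -0.054 ]
near edge [-0.0543 -0.0518]
[0.0684 0.0534]
[ 0.0714 -0.0553]
[-0.0949  0.0523]
```

servo_tool(slide=[[-0.005,0.09,0],[-0.005,0.09,0],[-0.005,0.09,0],[-0.005,0.09,0],[-0.005,0.09,0],[-0.005,0.09,0],[-0.005,0.09,0],[-0.005,0.09,0],[-0.005,0.09,0],[-0.005,0.09,0]], twist=[[0,0,0],[0,0,0],[0,0,0],[0,0,0],[0,0,0],[0,0,0],[0,0,0],[0,0,0],[0,0,0],[0,0,0]], gripper=[0.37,0.37,0.37,0.37,0.37,0.37,0.37,0.37,0.37,0.37])

```text
time_s: 14.4
tcp_pos: [0.5406, 0.0539, 0.0427]
ee_rot: [[0.039, -0.999, -0.0], [-0.999, -0.039, -0.0], [0.0, 0.0, -1.0]]
wrist_force: [0.6, -5.3, 2.7]
gripper_width: 0.629
```

```bash
python3 look.py 10
```

```text
14.4 [0.5406494  0.05394426 0.04267504] sw [-0.04502953 -0.00153432] [ 0.64048973 -5.3095446   2.70764306] [ 22.8  25.7 -23.7   0.  -40.6 -20.6]
```

View pics/look10.png

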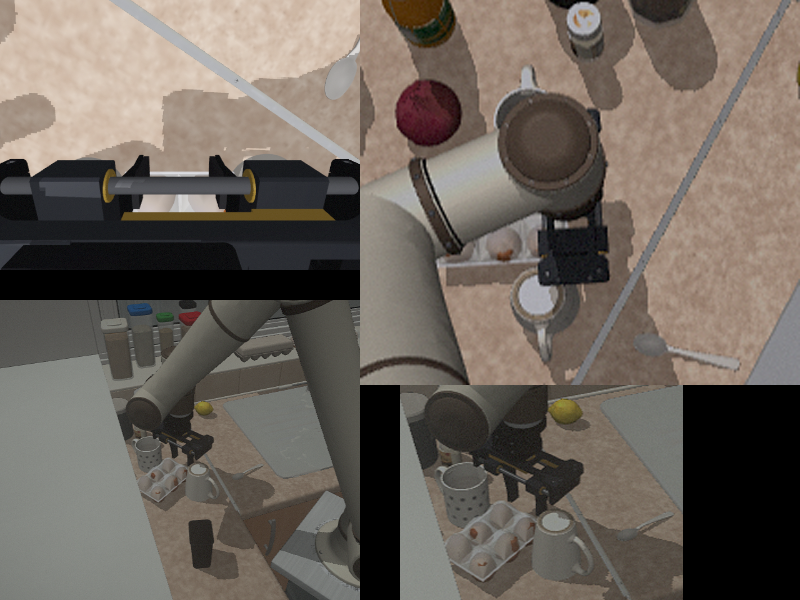

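View pics/scz10.png

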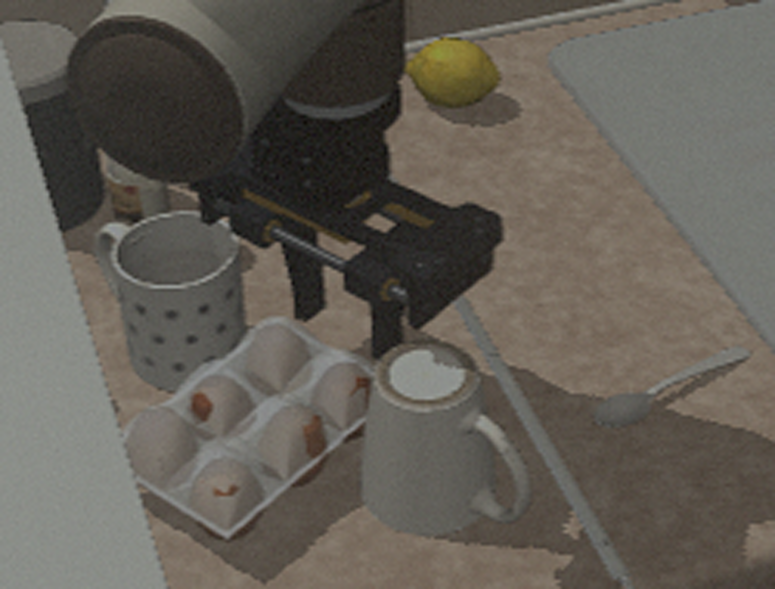

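servo_tool(slide=[[-0.005,0.09,0],[-0.005,0.09,0],[-0.005,0.09,0],[-0.005,0.09,0],[-0.005,0.09,0],[-0.005,0.09,0],[-0.005,0.09,0],[-0.005,0.09,0]], twist=[[0,0,0],[0,0,0],[0,0,0],[0,0,0],[0,0,0],[0,0,0],[0,0,0],[0,0,0]], gripper=[0.37,0.37,0.37,0.37,0.37,0.37,0.37,0.37])

```text
time_s: 15.55
tcp_pos: [0.5381, 0.0973, 0.0424]
ee_rot: [[0.039, -0.999, -0.0], [-0.999, -0.039, -0.0], [-0.0, 0.0, -1.0]]
wrist_force: [0.3, -2.9, -1.3]
gripper_width: 0.631
```

```bash
python3 look.py 11
python3 - <<'E'
from h import *
cv2.imwrite('pics/top11.png',ld('top11')['image'])
E
```

```text
15.55 [0.53813567 0.09729783 0.04241688] sw [-0.00160406 -0.00181561] [ 0.33225259 -2.90962901 -1.32900934] [ 27.2  26.  -23.2  -0.  -40.8 -25. ]
```

View pics/top11.png

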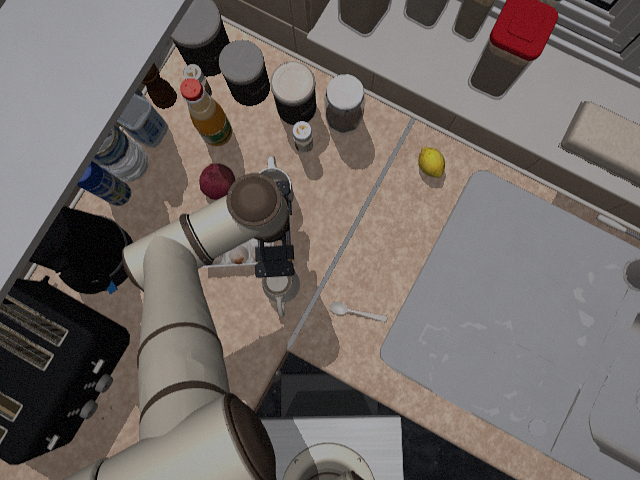

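View pics/scz11.png

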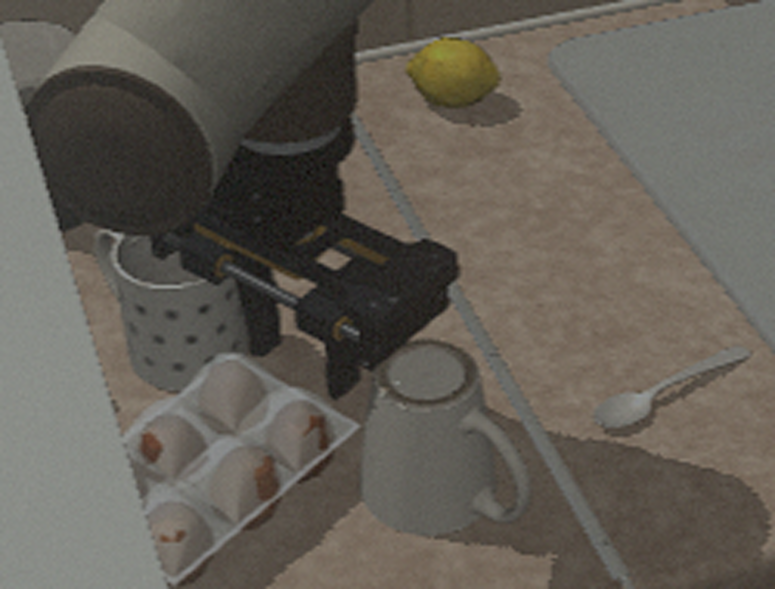

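Run:
```python
from h import *
f=lambda n:cv2.convertScaleAbs(cv2.resize(ld(n)['image'][170:330,10:190],None,fx=2.2,fy=2.2,interpolation=cv2.INTER_CUBIC),alpha=2.2,beta=20)
cv2.imwrite('pics/ket.png',np.hstack([f('top0'),f('top11')]))
```

```text
(no output)
```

View pics/ket.png

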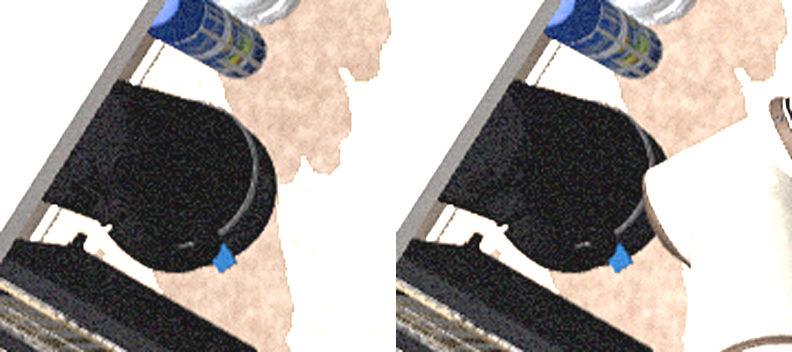

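servo_tool(slide=[[-0.005,0.09,0],[-0.005,0.09,0],[-0.005,0.09,0],[-0.005,0.09,0],[-0.005,0.09,0],[-0.005,0.09,0],[-0.005,0.09,0],[-0.005,0.09,0],[-0.004,0.07,0]], twist=[[0,0,0],[0,0,0],[0,0,0],[0,0,0],[0,0,0],[0,0,0],[0,0,0],[0,0,0],[0,0,0]], gripper=[0.37,0.37,0.37,0.37,0.37,0.37,0.37,0.37,0.37])

```text
time_s: 16.82
tcp_pos: [0.5356, 0.1446, 0.0426]
ee_rot: [[0.039, -0.999, -0.0], [-0.999, -0.039, -0.0], [0.0, 0.0, -1.0]]
wrist_force: [0.1, -4.3, 2.1]
gripper_width: 0.633
```

```bash
python3 look.py 12
python3 - <<'E'
from h import *
cv2.imwrite('pics/top12.png',ld('top12')['image'])
E
```

```text
16.825 [0.53558461 0.1445918  0.04258675] sw [ 0.04575852 -0.00193159] [ 0.08240542 -4.25336741  2.05773279] [ 31.9  26.6 -22.1   0.  -41.3 -29.6]
```

View pics/top12.png

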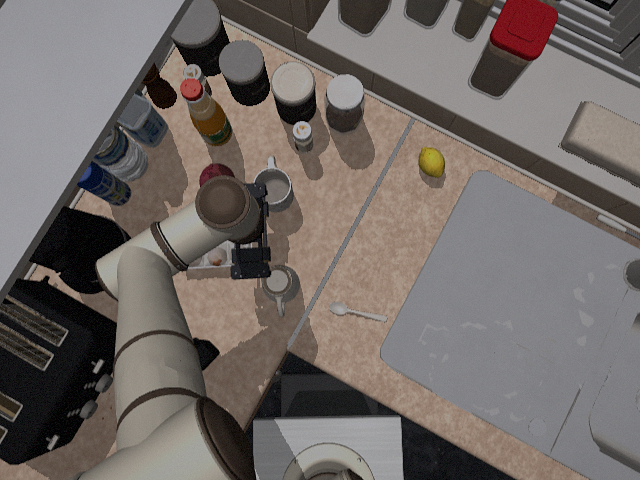

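View pics/scz12.png

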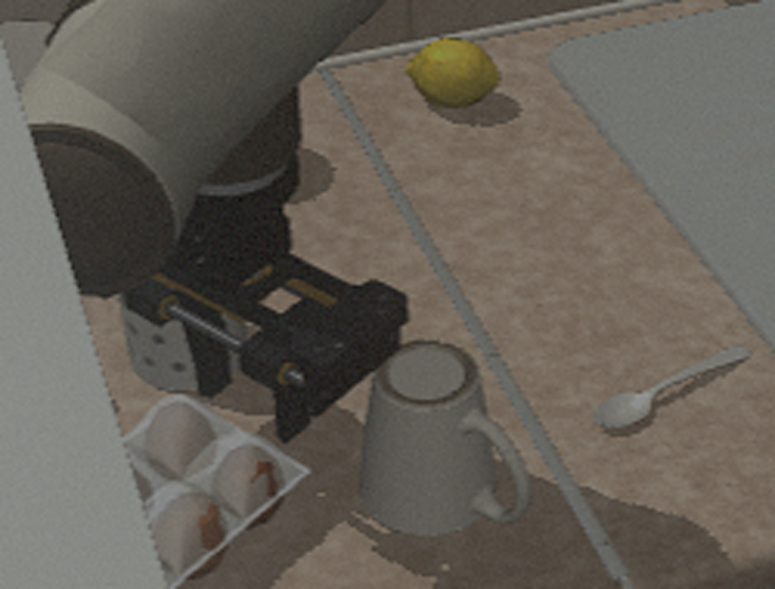

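Run:
```python
from h import *
S=ld('scene12');g=lambda a,b:(180+a/3.1-.34,150+b/3.1-.34)
for p in((310,470),(177,395)):print(sw(plane(S,g(*p),.032)))
```

```text
[ 0.05588251 -0.05676174]
[0.05619622 0.05227259]
```

servo_tool(slide=[[0.004,-0.08,0],[0.008,-0.16,0],[0.01,-0.2,0],[0,0,0.4],[0,0,0.6],[0,0,0.6],[0,0,0.6],[0,-1,0.3],[0,-1,0],[0,-1,0],[0,-1,0],[0,0,0]], twist=[[0,0,0],[0,0,0],[0,0,0],[0,0,0],[0,0,0],[0,0,0],[0,0,0],[0,0,0],[0,0,0],[0,0,0],[0,0,0],[0,0,0]], gripper=[0.37,0.37,0.37,0.37,0.37,0.37,0.37,0.37,0.37,0.37,0.37,0.37])

```text
time_s: 18.48
tcp_pos: [0.536, -0.1262, 0.1922]
ee_rot: [[0.032, -0.999, -0.0], [-0.999, -0.032, -0.0], [0.0, 0.0, -1.0]]
wrist_force: [-0.5, 0.6, -0.1]
gripper_width: 0.629
```

```bash
python3 look.py 13
python3 - <<'E'
from h import *
a=ld('top13')['image'];cv2.imwrite('pics/top13.png',a)
cv2.imwrite('pics/top13z.png',cv2.resize(a[160:320,140:320],None,fx=3.7,fy=3.7,interpolation=cv2.INTER_CUBIC))
E
```

```text
18.475 [ 0.53596701 -0.12617909  0.19220351] sw [-0.22467388 -0.01547192] [-0.47966474  0.58133825 -0.07425299] [  3.6  16.2 -12.7   0.  -61.1  -1.8]
```

View pics/top13.png

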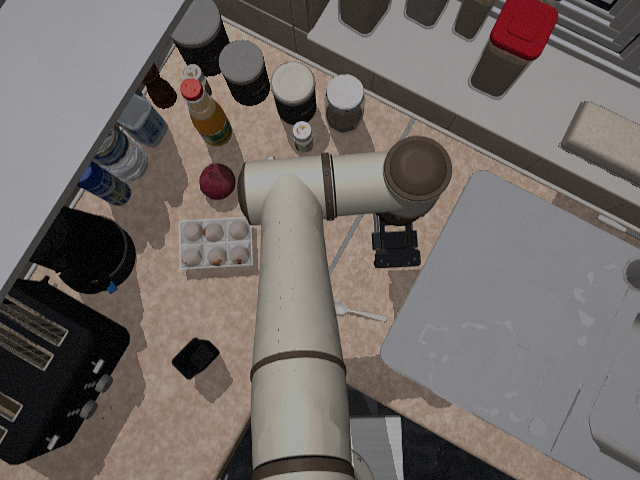

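View pics/top13z.png

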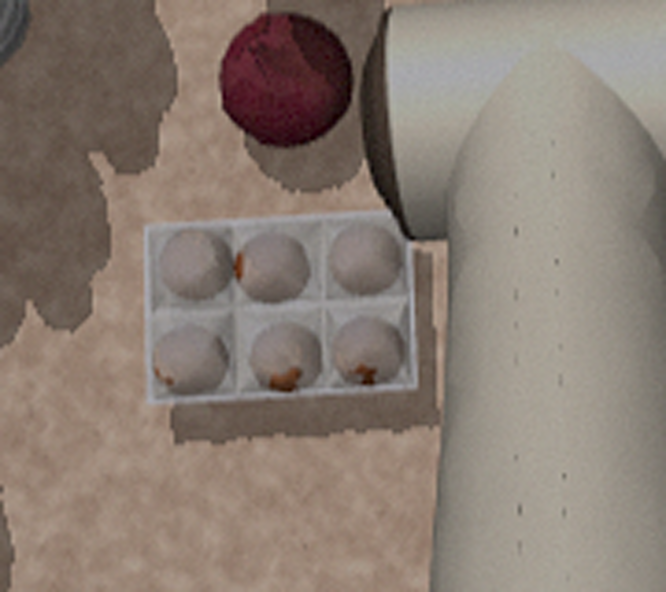

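Run:
```python
from h import *
T=ld('top13');g=lambda a,b:(140+a/3.7-.36,160+b/3.7-.36)
P=[sw(plane(T,g(*p),.032)) for p in((145,227),(149,404),(417,388),(410,211))]
print(P,np.mean(P,0),np.degrees(np.arctan2(*(P[1]-P[2])[::-1])),np.degrees(np.arctan2(*(P[0]-P[3])[::-1])))
for nm,p,z in(('onion',(217,181),.041),('jar',(302,130),.105),('lemon',(432,162),.028),('spoon1',(386,319),0),('pot',(195,358),.1)):print(nm,plane(T,p,z).round(3))
```

```text
[array([0.21601981, 0.05226162]), array([ 0.2169307 , -0.05425639]), array([ 0.05846893, -0.05644979]), array([0.05714272, 0.05011762])] [ 0.13714054 -0.00208173] 0.7930279729690077 0.7731419106414167
onion [0.668 0.232 0.041]
jar [0.757 0.038 0.105]
lemon [ 0.703 -0.249  0.028]
spoon1 [ 0.357 -0.135  0.   ]
pot [0.287 0.259 0.1  ]
```

Run:
```python
from station import r
print(r.finish_job())
```

```text
the job is handed in; nothing more can be done
None
```

I pushed the tray through the gap and handed the job in at about 18.5 s of the 48 s allowed. The hand-in gave no verdict.

**What I did:** I slid the tray about 54 mm towards the robot with both fingers on its far side, which also squared it to the gap. Then I pushed it end first between the mugs with the fingers part closed, steering about 2 mm on the way. Last, I backed off, lifted the hand and moved it clear.

**Last checks, from the top camera with the hand away:**

| Check | Measured | Allowed |
|---|---|---|
| Tray centre past the mug line | about 137 mm | 121 to 210 mm |
| Tray rear end past the mugs | about 16 mm | 0 to 90 mm |
| Centre off the gap line | about 2 mm | 40 mm |
| Tray angle to the gap line | 0.8° | about 11° |

- **Forces:** the wrist force read no more than about 6 N at the end of each move. It was not sampled between those points.
- **Bystanders:** I saw no movement of the onion, spice jar, lemon, teaspoon or cutlery pot in the final picture. That comparison was by eye, not a fresh measurement.
- **Disagreement:** the scene camera placed the mugs and the gap about 2 to 3 mm nearer the robot than the top camera did. I allowed for this by comparing the tray with the mugs within each view.

No check failed.

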